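# Zero the wire-length counter of the glass saw

### The arm

A 6-joint arm with a two-finger parallel gripper is mounted at the origin on the work surface. World frame = base frame: x ahead of the robot, y to its left, z up, the work surface at z = 0. Lengths are in m, angles in rad, forces in N, time in s.
With the tool pointing down it reaches from about 0.35 to 0.925 m from the base axis. Payload 6.4 kg.
Tool frame: the origin (TCP) lies between the finger pads, 19 mm behind the fingertips; this is the grasp point; z points along the fingers, y is the line along which they close (so a half turn about z gives the same grasp; the last joint's range is limited). The gripper opens to 94 mm and grips with 3 to 60 N. Pads are 16 mm wide; open, the fingers measure 119 mm over their backs; the gripper's body (75 mm by 177 mm) begins 78 mm behind the grasp point.
Start: joints at [-0.174, 0.245, 1.558, -0, 1.339, -0.174], TCP at [0.65, 0, 0.224] pointing down, gripper open.
Joint ranges: [-3.13, 3.13], [-1.02, 2.26], [0.13, 2.54], [-0.95, 4.09], [0.21, 2.88], [-2.74, 2.74]. Speed limits (rad/s): [2.57, 2.57, 3.14, 3.14, 3.14, 3.14].

### API

Orientations are given as a rotation vector (axis times angle).
In Python, from workcell import env gives the robot as it stands. Calls block until the motion is done:
- env.move_to(position, orientation): joint-space move of the TCP to a pose.
- env.move_l(position, orientation=None, rate=0.15, threshold=None): straight line of the TCP; orientation=None keeps the orientation; rate is the mean speed in m/s. With threshold (N) it stops when the force on the tool has changed by that much, and returns True; else False.
- env.goto_joints(angles): joint-space move.
- env.gripper_to(opening): finger opening in m; the grip force is fixed at half the most; returns when the fingers have stopped.
- env.pause(seconds).
- env.solve_ik(position, orientation): joint angles nearest the present ones, or None.
- env.sense(): the state.
- env.grab_frame(name): name is "scene" or "side" or "wrist"; returns the picture (384x512x3 uint8, blue, green, red); there is no depth.
- env.camera_model(name): a dict with "K" (3x3 intrinsics, pixels), "dist_coeffs" ([k1, k2, p1, p2, k3] as OpenCV has them; the pictures are not rectified), "extrinsics" (4x4, takes a point from camera to world coordinates); the wrist camera has in their place "mount" (4x4, takes a point from camera to tool coordinates, whose origin is the TCP and whose axes are the flange's). Camera axes: x right, y down, z forward; pixel columns grow to the right and rows downward; lengths in m; the calibration is good to about 2 mm. A picture is of the moment at which its call begins: read the wrist's pose just before it. camera_model takes no time and is no camera call.
A pose or a line that the arm cannot do raises env.Unreachable and nothing moves.
- env.finish_job(): hands the job in; it is judged then, once.
The state is a dict: "clock": time; "qpos": joint angles; "joint_vel": joint speeds; "tau": joint torques, N m; "ee_pos": TCP position; "ee_rot": TCP orientation; "force": force on the tool from outside, world axes, zero at the start; "torque": the same for the moment, N m; "gripper_width": finger opening in m; "grasp_force": force on a finger pad.
Only numpy, scipy, OpenCV 4.12 (cv2) and the standard library are available. Lean on these libraries where they do the work, as an engineer would, in place of code of your own. Each camera call takes 0.05 s, during which the arm holds its last target. There are 200 camera calls.

### The job

A new wire is on the glass saw, so set its wire-length counter back to zero: swing the brake lever off (all the way towards the raised edge of the counter), turn the round reset knob anticlockwise until its pointer is fully home against the zero stop, then swing the brake lever all the way back on. Do not turn the reset knob while the brake is on. Leave the bar-shaped tension knob and the things lying around the counter as they are.

Things in the scene. Friction and masses are not known exactly. Their poses are not given: they have to be found in the camera images.
- counter: grey counter box fixed on the bench, 200 (x) by 340 (y) mm. Origin on the bench under its middle, x to its raised far edge, y left, z up. Its face leans 0.40 rad to -x: normal n = (-0.389, 0, 0.921), uphill u = (0.921, 0, 0.389), middle of the face at (-0.010, 0, 0.099) m. On it from left to right: brake lever (y +125 mm), reset knob (y 0), tension knob (y -118).
- reset_grip (a point): point on the reset knob's axis 31.5 mm above the face, 11 mm below the knob's top, a good TCP place. Knob: black, round, ribbed grip 40 mm diameter from 8.5 to 42.5 mm above the face, on a 52 mm skirt below that. z axis: the knob's axis, outward, along n; x axis: towards the pointer, turns with the knob. A short aluminium line on its top points the pointer's way.
- reset_pointer (a point): end of the small aluminium pointer fin, 35 mm from the knob's axis, 5.5 mm above the face; the fin is 5 mm wide. At zero it points straight uphill (u) and lies against the steel stop pin (5 mm diameter, 9 mm tall, 32 mm from the axis), which stands on its anticlockwise side.
- reset_knob (a joint): turn of the reset knob in rad: 0 at the zero stop, growing clockwise seen from outside the face, up to 4.8. It starts between 2.3 and 4.3. Stiff (about 0.1 N m) and stays where it is left.
- brake (a joint): angle of the brake lever in rad: 0 is on (end stop; leans 0.5 rad from n downhill, to the counter's -x), 1.0 is off (end stop; leans 0.5 rad uphill). Stays where it is left (friction 0.1 N m, 1.6 N at the ball). Starts near 0.
- brake_tip (a point): centre of the 20 mm black ball on the end of the brake lever, a 10 mm steel bar, 62 mm from pivot to ball centre. The pivot runs along the counter's y, 14 mm above the face, 5 mm downhill of its middle, between two cheeks 20 mm tall; the lever swings in the plane of u and n.
- tension_knob (a joint): turn of the tension knob in rad, clockwise positive: must be left alone. A black bar-shaped knob, bar 42 by 14 mm, 44 mm tall, on a 68 mm diameter base.
- tension_end (a point): a point near the marked end of the tension knob's bar, 18 mm off its axis and 37 mm above the face
- glass_bar: clear glass bar 140 by 50 by 50 mm lying at the right of the counter, to be left alone. Origin in the middle of its underside, x along it
- glass_cube: clear glass cube, 50 mm, at the left of the counter, to be left alone. Origin in the middle of its underside
- marker: white marker pen, 130 mm long, 12 mm thick, lying in front of the counter (robot's side), to be left alone. Origin under its middle
- tape_roll: roll of clear tape, 90 mm across, 25 mm high, lying flat at the right front of the counter, to be left alone. Origin in the middle of its underside

How it is judged:
On the way, in this order (a step that is already met when the one before it is completed fails the run):
1. the brake lever is swung off (0.85 rad or more) before the reset knob has been turned (pointer moved less than 8 mm) (value of joint brake above 0.85 rad and distance of reset_pointer from where it was at the start of the episode below 0.008 m), for 0.1 s.
2. with the brake still off (0.7 rad or more), the reset knob is turned back to its zero stop (within 0.05 rad) (value of joint reset_knob below 0.05 rad and value of joint brake above 0.7 rad), for 0.2 s.
3. the brake lever is swung back on (within 0.15 rad of its stop) (value of joint brake below 0.15 rad), for 0.1 s.
At the end, for the whole second after the job is handed in: The reset knob is at its zero stop (within 0.05 rad), the brake lever is back on (within 0.15 rad of its stop), the tension knob is where it was (its end within 6 mm), and nothing moves (value of joint reset_knob below 0.05 rad and value of joint brake below 0.15 rad and distance of tension_end from where it was at the start of the episode below 0.006 m and velocity of joint reset_knob between -0.1 and 0.1 rad/s and velocity of joint brake between -0.1 and 0.1 rad/s); the robot touches nothing.
It fails at once if the tension knob is turned (its end moves more than 6 mm) (distance of tension_end from where it was at the start of the episode above 0.006 m).
It fails at once if a thing lying around the counter is moved more than 20 mm (distance of any of glass_bar, glass_cube, marker, tape_roll from where it was at the start of the episode above 0.02 m).
It fails at once if the reset knob is turned while the brake is on (value of joint brake below 0.3 rad and (velocity of joint reset_knob below -0.5 rad/s or velocity of joint reset_knob above 0.5 rad/s)).
It also fails if it takes over 72 s, if anything falls off the work surface, if the arm or the gripper's body presses on something with over 40 N, if the wrist force passes 120 N, or if a joint passes its speed limit or range.

## Working session

There is one attempt and no reset: what is moved stays moved. The work goes in short steps, each a Python script; the robot and the scene stay as the last script left them, time stands still between calls to the robot, and variables do not carry over. Pictures are saved under pics/ and viewed, at most 10 in all, crops included, and the job is handed in when it is done.

```bash
ls; mkdir -p pics; python3 - <<'E'
from workcell import env
import cv2,numpy as np
for n in("scene","side","wrist"):
    f=env.grab_frame(n); cv2.imwrite(f"pics/{n}0.png",f)
    m=env.camera_model(n); print(n,{k:np.round(v,3).tolist() for k,v in m.items()})
s=env.sense();print(s)
a=[cv2.imread(f"pics/{n}0.png") for n in("scene","side")]
E
```

```text
pics
scene {'K': [[380.065, 0.0, 259.771], [0.0, 380.065, 189.433], [0.0, 0.0, 1.0]], 'dist_coeffs': [-0.036, 0.0, 0.0, 0.0, 0.0], 'extrinsics': [[-0.433, 0.576, -0.693, 1.188], [0.901, 0.293, -0.319, 0.305], [0.019, -0.763, -0.646, 0.702], [0.0, 0.0, 0.0, 1.0]]}
side {'K': [[438.886, 0.0, 250.509], [0.0, 438.886, 186.29], [0.0, 0.0, 1.0]], 'dist_coeffs': [0.059, 0.0, 0.0, 0.0, 0.0], 'extrinsics': [[0.927, -0.239, 0.288, 0.281], [-0.374, -0.571, 0.731, -0.67], [-0.01, -0.786, -0.618, 0.689], [0.0, 0.0, 0.0, 1.0]]}
wrist {'K': [[293.742, 0.0, 253.795], [0.0, 293.742, 192.332], [0.0, 0.0, 1.0]], 'dist_coeffs': [-0.026, 0.0, 0.0, 0.0, 0.0], 'mount': [[0.0, -0.965, -0.263, 0.077], [1.0, 0.0, 0.0, 0.001], [-0.0, -0.263, 0.965, -0.159], [0.0, 0.0, 0.0, 1.0]]}
{'clock': 0.15, 'qpos': array([-1.74081730e-01,  2.45632375e-01,  1.55868457e+00,  1.67842714e-05,
        1.33871046e+00, -1.74116710e-01]), 'joint_vel': array([-2.50167623e-04, -1.99815680e-03, -4.95582786e-03, -4.68807727e-07,
        8.85213028e-04,  1.74061520e-04]), 'tau': array([ 8.87750393e-04, -4.16263855e+01, -3.14982533e+01,  6.85620052e-02,
        3.16100603e-02, -6.42144232e-05]), 'ee_pos': array([6.49584702e-01, 9.51539834e-05, 2.23438660e-01]), 'ee_rot': array([-2.22056933e+00, -2.22063840e+00,  1.27198068e-03]), 'force': array([ 0.21705348,  0.44618308, -0.27425405]), 'torque': array([-0.00993335,  0.01556672, -0.01078483]), 'grasp_force': 0.0, 'gripper_width': 0.09400458711600249}
```

View pics/scene0.png

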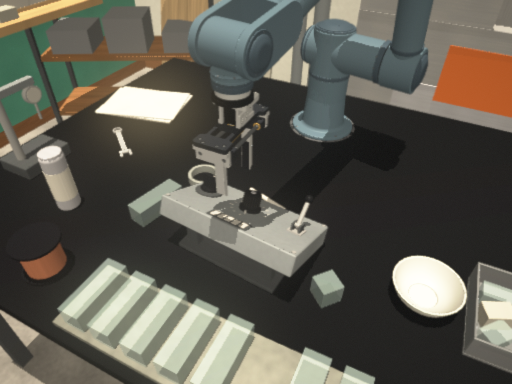

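View pics/wrist0.png

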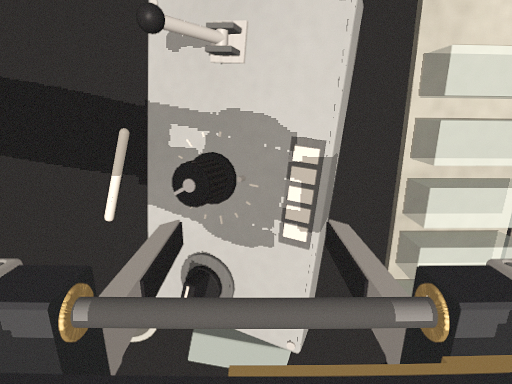

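View pics/side0.png

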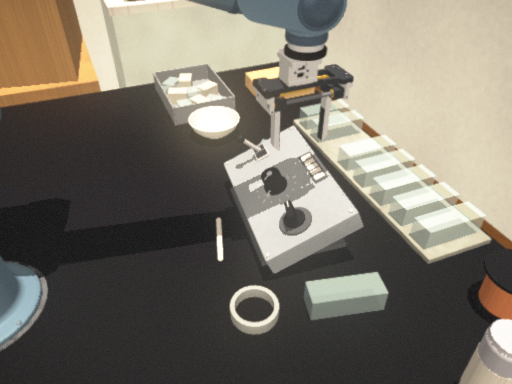

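The wrist view shows the knob cap at about (188,185) with its line pointing left and slightly down. The ball is at (150,18), the lever cheeks at (228,40) and the tension knob at (207,283). The counter is near (0.62, 0.02), yaw about -0.1. Next I'll look square onto the face.

```bash
cat > h.py <<'E'
from workcell import env
import cv2,numpy as np
from scipy.spatial.transform import Rotation as R
def frame(p):
    """counter pose (x,y,yaw) -> function face coords (u,y,h above face)->world, and Rz"""
    Rz=R.from_euler('z',p[2]).as_matrix()
    u=np.array([np.cos(.4),0,np.sin(.4)]);n=np.array([-np.sin(.4),0,np.cos(.4)])
    def W(a,y,h): return Rz@(np.array([-.010,0,.099])+a*u+h*n+[0,y,0])+[p[0],p[1],0]
    return W,Rz@u,Rz@[0,1,0],Rz@n
def ori(p,ang=0):
    """tool z=-n, tool y = u turned by ang (ccw about n)"""
    _,u,y,n=frame(p); ty=np.cos(ang)*u+np.sin(ang)*y
    return R.from_matrix(np.c_[np.cross(ty,-n),ty,-n]).as_rotvec()
def wristT(s,m):
    T=np.eye(4);T[:3,:3]=R.from_rotvec(s['ee_rot']).as_matrix();T[:3,3]=s['ee_pos'];return T@m['mount']
def proj(P,T,m):
    Ti=np.linalg.inv(T)
    return cv2.projectPoints(np.array(P,float).reshape(-1,1,3),cv2.Rodrigues(Ti[:3,:3])[0],Ti[:3,3],np.array(m['K']),np.array(m['dist_coeffs']))[0][:,0]
E
python3 - <<'E'
from h import *
p=[.62,.018,-.09]
W,*_=frame(p)
env.move_to(W(0,0,.28),ori(p))
s=env.sense();f=env.grab_frame("wrist");cv2.imwrite("pics/w1.png",f)
np.savez("w1.npz",T=wristT(s,env.camera_model("wrist")))
print(s['clock'],s['qpos'].round(2))
E
```

```text
0.9833 [-0.19 -0.45  2.    0.04  1.2  -0.11]
```

View pics/w1.png

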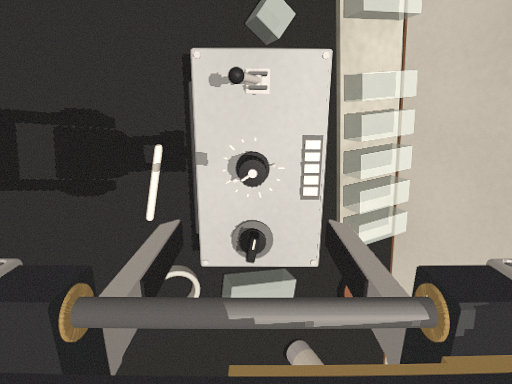

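The face is square-on with corners at about (191,50), (331,50), (319,266) and (201,265). The ball is at (237,75) and the knob cap at (252,174), with its line pointing left-down (downhill, slightly right). Next I'll fit the pose from the corners.

```bash
python3 - <<'E'
from h import *
from scipy.optimize import least_squares
f=cv2.imread("pics/w1.png");g=cv2.cvtColor(f,cv2.COLOR_BGR2GRAY);T=np.load("w1.npz")['T'];m=env.camera_model("wrist")
c=np.array([[191,50],[331,50],[319,266],[201,265]],np.float32).reshape(-1,1,2)
c=cv2.cornerSubPix(g,c.copy(),(5,5),(-1,-1),(3,50,.01))[:,0];print(c)
# ball: dark blob near (237,75)
def blob(x,y,r,fn):
    q=fn(g[y-r:y+r+1,x-r:x+r+1]).astype(np.uint8);k,l,st,ce=cv2.connectedComponentsWithStats(q)
    i=1+np.argmax(st[1:,4]);return ce[i]+[x-r,y-r],st[i]
b,_=blob(236,75,9,lambda a:a<45);k,ks=blob(252,170,22,lambda a:a<75);print("ball",b,"knob",k,ks)
zc=lambda a:(a)/np.cos(.4)
def pts(p):
    W,*_=frame(p);lo,hi=zc(-.09),zc(.11)
    return [W(lo,.17,0),W(hi,.17,0),W(hi,-.17,0),W(lo,-.17,0)]
r=least_squares(lambda p:(proj(pts(p),T,m)-c).ravel(),[.62,.018,-.09],loss='soft_l1')
p=r.x;print(p,r.fun.reshape(-1,2).round(1));np.save("p.npy",p)
W,*_=frame(p)
P=[W(-.005+.062*np.sin(-.5),.125,.014+.062*np.cos(.5)),W(0,0,.0425),W(0,0,.0085),W(0,-.118,0)]
print("pred ball,knobtop,knobbase,tension",proj(P,T,m).round(1))
o=f.copy()
for q in proj(P+pts(p),T,m): cv2.drawMarker(o,tuple(int(v) for v in q.round()),(0,0,255),0,5)
o=cv2.resize(o[30:280,180:345],None,fx=2.4,fy=2.4,interpolation=cv2.INTER_CUBIC)
# same check in the side and scene cameras
out=[o]
for n in("side","scene"):
    i=cv2.imread(f"pics/{n}0.png");mm=env.camera_model(n);qs=proj(P+pts(p),np.array(mm['extrinsics']),mm)
    for q in qs: cv2.drawMarker(i,tuple(int(v) for v in q.round()),(0,0,255),0,5)
    x,y=qs.mean(0).astype(int);i=cv2.resize(i[y-85:y+85,x-95:x+95],(380,340));
    out.append(i[:300])
cv2.imwrite("pics/chk.png",np.hstack([out[0],np.vstack(out[1:])]))
E
```

```text
[[190.63976   48.147953]
 [332.5436    49.510696]
 [317.38116  266.14227 ]
 [201.09     265.65997 ]]
ball [234.77272727  76.36363636] knob [252.01536313 167.43854749] [  6   4  33  35 716]
[ 0.62892064  0.01044557 -0.09455976] [[-0.7 -0.5]
 [13.9 -0.9]
 [11.9  2.5]
 [-0.7  2.6]]
pred ball,knobtop,knobbase,tension [[232.3  76.2]
 [259.9 174.4]
 [259.4 169.8]
 [258.7 240. ]]
```

View pics/chk.png

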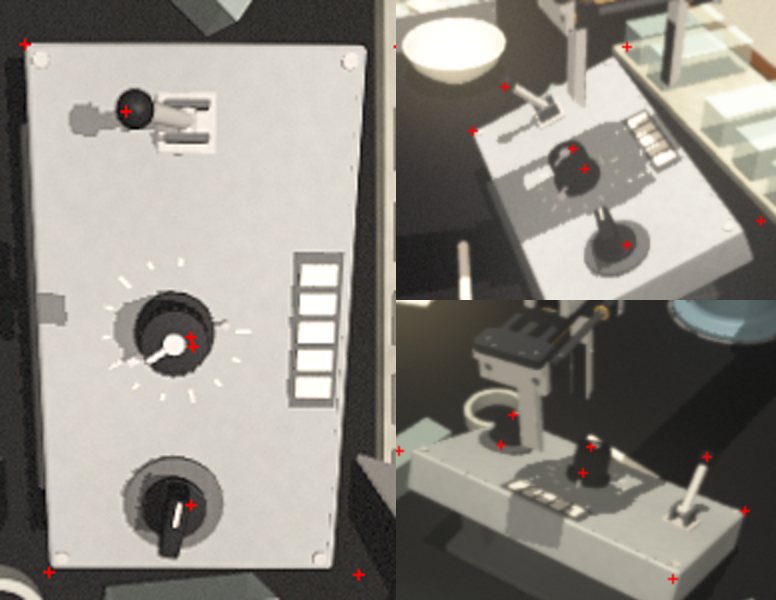

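The fit puts the uphill edge too far out, so the face is symmetric about its middle. I'll refit with the half-length free and add the knob cap at (251.7,173.8) and the ball at about (236,75).

```bash
python3 - <<'E'
from h import *
from scipy.optimize import least_squares
T=np.load("w1.npz")['T'];m=env.camera_model("wrist")
c=np.array([[190.6,48.1],[332.5,49.5],[317.4,266.1],[201.1,265.7],[251.7,173.8],[236,75.5]])
def pts(p):
    W,*_=frame(p);L=p[3]
    return [W(-L,.17,0),W(L,.17,0),W(L,-.17,0),W(-L,-.17,0),W(0,0,.0425),W(-.005+.062*np.sin(-.5),.125,.014+.062*np.cos(.5))]
r=least_squares(lambda p:(proj(pts(p),T,m)-c).ravel(),[.62,.018,-.09,.1],x_scale=.1)
p=r.x;print(p,r.fun.reshape(-1,2).round(1));np.save("p.npy",p[:3])
W,*_=frame(p)
# knob line direction: bright pixels round the cap -> rays onto the plane of the knob top
line=np.array([[251.7,173.8],[241,181]])  # cap centre, line end in w1
d=cv2.undistortPoints(line.reshape(-1,1,2),np.array(m['K']),np.array(m['dist_coeffs']))[:,0]
n=frame(p)[3];X=[]
for q in d:
    v=T[:3,:3]@[*q,1];X.append(T[:3,3]+v*(n@(W(0,0,.0425)-T[:3,3]))/(n@v))
e=X[1]-X[0];_,u,y,_=frame(p);print("theta(cw)",(-np.arctan2(e@y,e@u))%(2*np.pi),"len",np.linalg.norm(e))
out=[]
for nm in("side","scene"):
    i=cv2.imread(f"pics/{nm}0.png");mm=env.camera_model(nm);qs=proj(pts(p),np.array(mm['extrinsics']),mm)
    for q in qs: cv2.drawMarker(i,tuple(int(v) for v in q.round()),(0,0,255),0,5)
    x,y=qs.mean(0).astype(int);out.append(cv2.resize(i[y-75:y+75,x-95:x+95],(760,600))[:,:][::1,::1])
cv2.imwrite("pics/chk2.png",cv2.resize(np.hstack(out),(800,320)))
for a in np.arange(-3.2,3.2,.4):
    j=env.solve_ik(W(0,0,.0315),ori(p,a));print(round(a,1),None if j is None else j.round(2))
E
```

```text
[ 0.62897175  0.01116174 -0.10108385  0.09817638] [[-0.3 -1.4]
 [-0.7 -1.2]
 [-1.2  2.6]
 [-1.7  1.9]
 [ 8.2 -0. ]
 [-3.1 -0.3]]
theta(cw) 2.531404535882129 len 0.018120003643316947
-3.2 None
-2.8 [-0.18  0.05  2.01  0.05  0.69  2.69]
-2.4 [-0.18  0.05  2.01  0.05  0.69  2.29]
-2.0 [-0.18  0.05  2.01  0.05  0.69  1.89]
-1.6 [-0.18  0.05  2.01  0.05  0.69  1.49]
-1.2 [-0.18  0.05  2.01  0.05  0.69  1.09]
-0.8 [-0.18  0.05  2.01  0.05  0.69  0.69]
-0.4 [-0.18  0.05  2.01  0.05  0.69  0.29]
-0.0 [-0.18  0.05  2.01  0.05  0.69 -0.11]
0.4 [-0.18  0.05  2.01  0.05  0.69 -0.51]
0.8 [-0.18  0.05  2.01  0.05  0.69 -0.91]
1.2 [-0.18  0.05  2.01  0.05  0.69 -1.31]
1.6 [-0.18  0.05  2.01  0.05  0.69 -1.71]
2.0 [-0.18  0.05  2.01  0.05  0.69 -2.11]
2.4 [-0.18  0.05  2.01  0.05  0.69 -2.51]
2.8 None
```

View pics/chk2.png

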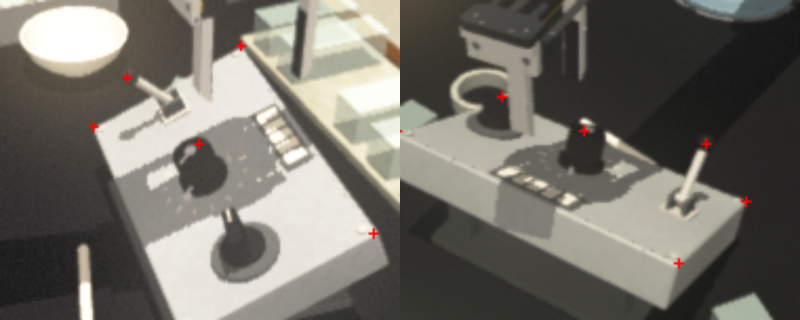

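The counter corners agree, but the knob sits about 8 px downhill of the predicted face middle. I'll triangulate the knob cap and ball directly from several views, starting with zoomed crops for pixel readings.

```bash
python3 - <<'E'
import cv2,numpy as np
t=[]
for n,x,y in(("wrist0",205,180),("w1",252,170),("side0",265,170),("scene0",280,205)):
    i=cv2.imread(f"pics/{n}.png")[y-30:y+30,x-40:x+40]
    i=cv2.resize(i,(400,300),interpolation=cv2.INTER_CUBIC);i=cv2.convertScaleAbs(i,alpha=1.3,beta=25)
    for k in range(0,80,10):
        cv2.putText(i,str(x-40+k),(k*5,8),0,.3,(0,255,255));cv2.line(i,(k*5,10),(k*5,14),(0,255,255))
    for k in range(0,60,10):
        cv2.putText(i,str(y-30+k),(0,k*5+3),0,.3,(0,255,0));cv2.line(i,(22,k*5),(26,k*5),(0,255,0))
    t.append(i)
cv2.imwrite("pics/z.png",np.vstack([np.hstack(t[:2]),np.hstack(t[2:])]))
E
```

```text
(no output)
```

View pics/z.png

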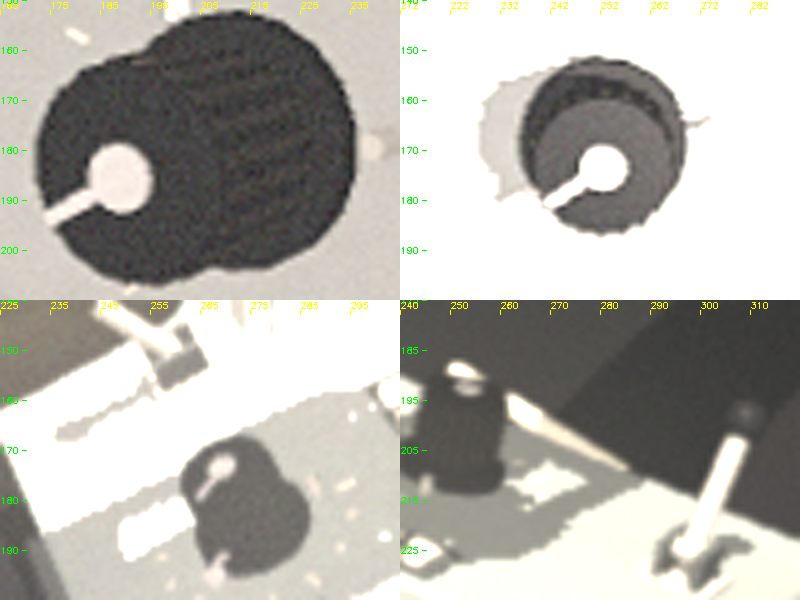

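Cap pixels: w0 (189,185.6), w1 (252.6,173.6), side (269.4,173.2), scene (253.6,192). Ball: w0 (150.5,18), w1 (235.8,75), scene (309,198).

```bash
python3 - <<'E'
from h import *
from scipy.optimize import least_squares
mw=env.camera_model("wrist")
s0={'ee_pos':np.array([.649585,.0000952,.2234387]),'ee_rot':np.array([-2.22056933,-2.2206384,.00127198])}
cam={'w0':(wristT(s0,mw),mw),'w1':(np.load("w1.npz")['T'],mw)}
for n in("side","scene"): m=env.camera_model(n);cam[n]=(np.array(m['extrinsics']),m)
p=np.load("p.npy");W,u,y,n=frame(p)
def tri(ob,name):
    r=least_squares(lambda X:np.concatenate([proj(X,*cam[k])[0]-v for k,v in ob.items()]),W(0,0,.05),x_scale=.01)
    d=r.x-W(0,0,0);print(name,r.x.round(4),"u,y,n",(d@u).round(4),(d@y).round(4),(d@n).round(4),r.fun.round(1))
tri({'w0':(189,185.6),'w1':(252.6,173.6),'side':(269.4,173.2),'scene':(253.6,192)},"cap")
tri({'w0':(189,185.6),'w1':(252.6,173.6)},"cap wr")
tri({'side':(269.4,173.2),'scene':(253.6,192)},"cap fix")
tri({'w0':(150.5,18),'w1':(235.8,75),'scene':(309,198)},"ball")
E
```

```text
cap [0.5933 0.0149 0.1334] u,y,n -0.0104 0.0002 0.0418 [ 0.1  0.1 -0.2 -0.1 -0.4 -0.4 -0.4  0.2]
cap wr [0.5934 0.0151 0.134 ] u,y,n -0.0101 0.0003 0.0423 [-0.   0.1 -0.  -0.2]
cap fix [0.5932 0.0149 0.1332] u,y,n -0.0106 0.0001 0.0416 [-0.4 -0.2 -0.4  0.3]
ball [0.5763 0.1421 0.1513] u,y,n -0.0308 0.125 0.0698 [-0.3 -0.1  0.3  0.1 -0.3  0.7]
```

Both points triangulate well: the knob axis is at u=-10 mm and the ball at (-31, 125, 70) mm in face coordinates. The knob is at about 2.5 rad. Now I'll push the brake off with closed fingers.

```bash
python3 - <<'E'
from h import *
p=np.load("p.npy");W,u,y,n=frame(p);o=ori(p,-np.pi/2)
env.gripper_to(0.0)
env.move_to(W(-.095,.125,.13),o)
env.move_l(W(-.095,.125,.069),o)
h=env.move_l(W(.025,.125,.069),o,rate=.05,threshold=7)
s=env.sense();d=s['ee_pos']-W(0,0,0);print(h,"u",d@u,"F",s['force'].round(1),s['clock'])
env.move_l(W(d@u-.02,.125,.069),o)
env.move_l(W(d@u-.02,.125,.15),o,rate=.25)
env.move_to(W(0,0,.28),ori(p))
s=env.sense();cv2.imwrite("pics/w2.png",env.grab_frame("wrist"));print(s['clock'])
b=cv2.imread("pics/w2.png")[30:280,170:370];cv2.imwrite("pics/w2c.png",cv2.resize(b,None,fx=2.4,fy=2.4))
E
```

```text
True u 0.000895257499912616 F [-3.1  0.3  2.3] 6.4583
8.8667
```

View pics/w2c.png

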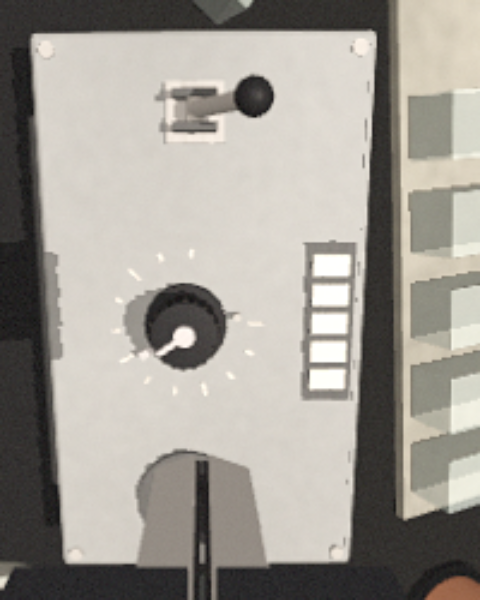

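The ball is now uphill at about (276,70), with the knob unchanged. I'll check the angle numerically, then turn the knob.

```bash
python3 - <<'E'
from h import *
from scipy.optimize import minimize_scalar
p=np.load("p.npy");W,u,y,n=frame(p);m=env.camera_model("wrist");T=wristT(env.sense(),m)
fit=lambda px,T:minimize_scalar(lambda b:np.sum((proj(W(-.005+.062*np.sin(b-.5),.125,.014+.062*np.cos(b-.5)),T,m)[0]-px)**2),bounds=(-.3,1.3),method='bounded').x
b1=fit((276.2,70),T);print("brake before/after",fit((235.8,75),np.load("w1.npz")['T']),b1)
if b1<.9: raise SystemExit("check")
a0=-1.35;o=ori(p,a0);K=lambda h:W(-.0104,.0002,h)
env.gripper_to(.07)
env.move_to(K(.10),o);env.move_l(K(.0315),o,rate=.08)
env.gripper_to(0.0);s=env.sense();print("grip",s['gripper_width'],s['grasp_force'],s['clock'])
q=s['qpos'].copy();q0=q[5]
for d in np.append(np.arange(.4,2.4,.4),np.arange(2.3,2.86,.08)):
    q[5]=q0-d;env.goto_joints(q);s=env.sense();print(round(d,2),"tz",(s['torque']@n).round(3),"F",np.linalg.norm(s['force']).round(1),round(s['clock'],2))
    if d>2.2 and abs(s['torque']@n)>.35: break
E
```

```text
brake before/after 0.06514491559559327 1.027319009556733
grip 0.03927766150209924 29.9989253282547 12.8833
0.4 tz 0.094 F 2.6 13.35
0.8 tz 0.024 F 6.1 13.82
1.2 tz 0.072 F 7.1 14.28
1.6 tz 0.076 F 8.4 14.75
2.0 tz 0.094 F 8.9 15.22
2.3 tz 0.133 F 9.4 15.61
2.38 tz 0.02 F 9.8 15.86
2.46 tz 0.167 F 10.4 16.11
2.54 tz 0.012 F 9.1 16.36
2.62 tz -0.044 F 5.8 16.61
2.7 tz -0.11 F 3.3 16.86
2.78 tz -0.185 F 2.9 17.11
2.86 tz -0.296 F 3.3 17.36
```

The resisting torque builds steadily from about 2.5 rad, which matches the expected stop. I'll release and look.

```bash
python3 - <<'E'
from h import *
p=np.load("p.npy");W,u,y,n=frame(p);K=lambda h:W(-.0104,.0002,h)
s=env.sense();env.gripper_to(.07)
env.move_l(s['ee_pos']+.10*n,None,rate=.2)
env.move_to(W(-.01,-.06,.22),ori(p))
s=env.sense();f=env.grab_frame("wrist");print(s['clock'])
m=env.camera_model("wrist");T=wristT(s,m)
A=[W(-.0104,.0002,.0425),W(-.0104+.0175,.0002,.0425),W(-.0104+.035,.0002,.0055)];q=proj(A,T,m);print(q)
x,y=q[0].astype(int);o=cv2.resize(f[y-40:y+40,x-50:x+50],(750,600),interpolation=cv2.INTER_CUBIC)
for v in q[1:]: cv2.drawMarker(o,tuple(int(t) for t in (v-[x-50,y-40])*7.5),(0,0,255),0,8)
cv2.imwrite("pics/k.png",o)
E
```

```text
19.8917
[[253.95810525 127.84040254]
 [269.61203825 127.85650162]
 [282.21957189 126.3789416 ]]
```

View pics/k.png

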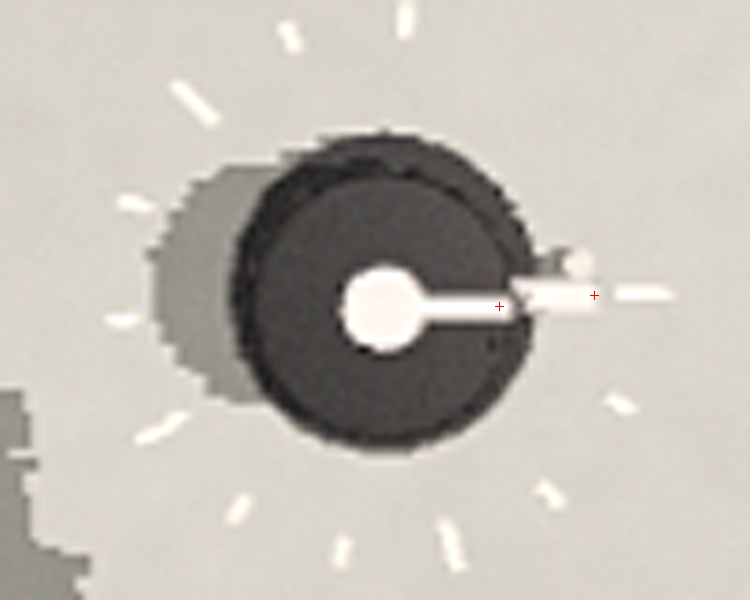

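The pointer line and fin point straight uphill and lie against the stop pin at (580,262) in the crop, so the knob is at zero. Now the brake goes back on.

```bash
python3 - <<'E'
from h import *
from scipy.optimize import minimize_scalar
p=np.load("p.npy");W,u,y,n=frame(p);o=ori(p,-np.pi/2)
env.gripper_to(0.0)
env.move_to(W(.088,.125,.14),o)
env.move_l(W(.088,.125,.069),o)
h=env.move_l(W(-.03,.125,.069),o,rate=.05,threshold=7)
s=env.sense();a=(s['ee_pos']-W(0,0,0))@u;print(h,"u",a,"F",s['force'].round(1),s['clock'])
env.move_l(W(a+.02,.125,.069),o)
env.move_l(W(a+.02,.125,.15),o,rate=.25)
env.move_to(W(0,0,.28),ori(p))
s=env.sense();f=env.grab_frame("wrist");print(s['clock'],s['force'].round(1))
b=f[30:280,170:370];cv2.imwrite("pics/w3c.png",cv2.resize(b,None,fx=2.4,fy=2.4))
g=cv2.cvtColor(f,cv2.COLOR_BGR2GRAY)
m=env.camera_model("wrist");T=wristT(s,m)
for t in(0,.15,1):print(t,(proj(W(-.005+.062*np.sin(t-.5),.125,.014+.062*np.cos(t-.5)),T,m)[0]-[170,30])*2.4)
E
```

```text
True u -0.01143272727524367 F [ 1.  -0.1  1.5] 25.2167
27.625 [-0.4  0.2 -0.2]
0 [130.83530962  96.49695331]
0.15 [147.50807737  95.35265281]
1 [252.1052788   96.36780121]
```

View pics/w3c.png

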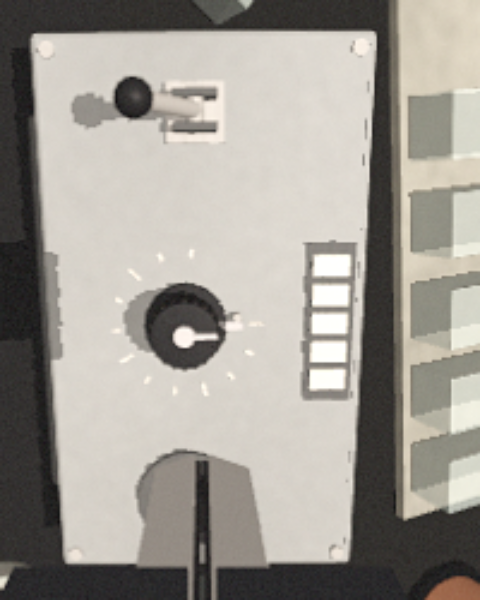

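The ball is at (133,97), where a brake angle of about 0.02 is predicted (131 would be 0). The knob is still at zero and the gripper is clear of everything, so I'm handing in.

```bash
python3 -c "
from workcell import env
print(env.finish_job())"
```

```text
the job is handed in; nothing more can be done
None
```

I swung the brake off, turned the reset knob home against its zero stop, swung the brake back on (about 0.02 rad from its stop) and handed the job in at about 28 s; the hand-in call gave no verdict.

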